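# Tip the wafer carton onto the opening board and slide it home

### The arm

A 6-joint arm with a two-finger parallel gripper is mounted at the origin on the work surface. World frame = base frame: x ahead of the robot, y to its left, z up, the work surface at z = 0. Lengths are in m, angles in rad, forces in N, time in s.
With the tool pointing down it reaches from about 0.3 to 0.775 m from the base axis. Payload 14.6 kg.
Tool frame: the origin (TCP) lies at the very end of the fingers, on their centre line; the grasp point (between the pads) lies 19 mm behind it; y points along the fingers, x is the direction in which the jaws open and shut, and the axes are right-handed (so a half turn about y gives the same grasp; the last joint's range is limited). The gripper opens to 94 mm and grips with 3 to 60 N. Pads are 16 mm wide; open, the fingers measure 119 mm over their backs; the gripper's body (75 mm by 177 mm) begins 78 mm behind the grasp point.
Start: joints at [-1.286, 0.3, 1.521, -0, 1.321, -0.067], TCP at [0.19, -0.516, 0.205] pointing down, gripper open.
Joint ranges: [-3.03, 3.03], [-0.79, 2.21], [0.23, 2.52], [-1.04, 4.18], [0, 3.07], [-2.55, 2.55]. Speed limits (rad/s): [2.22, 2.22, 2.57, 3.14, 3.14, 3.14].

### API

Orientations are given as [roll, pitch, yaw] about the fixed x, y, z axes, in that order (R = Rz(yaw) Ry(pitch) Rx(roll)).
In Python, from station import get_obs, cams, hand_in gives the robot as it stands. The module is installed in compiled form; this text tells all that it offers.
- The arm moves only by the tool step_arm, never from a script. Its argument "plan" is a list of rows, each an object with "grip": the closure, from -1 (fully open) to 1 (shut), so that 0 is half open; "slide": the shift along the tool's x, y, z in m, a list of three; "spin": the turn about the tool's y in degrees. A call has 1 to 20 rows; each row shifts and turns the commanded pose from where the row before left it, along the tool's axes as they then stand; what a row does not reach is not made up. A row lasts 1/12 s, in which the tool goes at most 41.7 mm and 7.16 degrees, less where a joint would pass 70% of its speed; a pose out of reach is approached as far as the arm can. A call is refused whole if a number of a shift passes 0.0417 or a number of a turn 7.16, either way. A call with a gripper value outside its range is refused whole. The fingers move at their own pace and stop on an object; "force" is the grip in N (left out, the last holds). Time passes only in rows, so rows that do not move let the fingers close. It gives the time, the measured TCP pose, the force and the opening at its end, in the units of the state.
- get_obs(): the state, without advancing time (a new reading comes with each control period).
- cams.camera(name): name is "side" or "top" or "wrist"; returns the picture (480x640x3 uint8, blue, green, red); there is no depth.
- cams.calibration(name): a dict with "K" (3x3 intrinsics, pixels), "T" (4x4, takes a point from camera to world coordinates). Camera axes: x right, y up, looking along -z (the intrinsics and any distortion apply to the point x, -y, -z); pixel columns grow to the right and rows downward; lengths in m; the calibration is good to about 2 mm. The wrist camera is an equidistant fisheye: a pixel r from the principal point sees the ray r / f radians off the axis. A picture is of the moment at which its call begins: read the wrist's pose just before it. calibration takes no time and is no camera call; for the wrist camera it gives the pose at the moment of the call.
- hand_in(): hands the job in, once; it reports no verdict.
The state is a dict: "time_s": time; "qpos": joint angles; "joint_vel": joint speeds; "tau": joint torques, N m; "ee_pos": TCP position; "eef_rot": TCP orientation; "force": force on the tool from outside, world axes, zero at the start; "moment": the same for the moment, N m; "grip_width": finger opening in m.
Only numpy, scipy, OpenCV 4.12 (cv2) and the standard library are available. Lean on these libraries where they do the work, as an engineer would, in place of code of your own. Each camera call takes 0.05 s, during which the arm holds its last target.

### The job

Tip over the tall carton standing on the white board by pushing it high up with the fingertips, so that it falls flat into the painted outline with its round window on top. Then, with the fingertips on its foot end, push it along until its top end is flat against the steel stop and all of it lies inside the outline. Do not grasp or lift it, leave the other things beside the board where they are, and finish with the hand clear.

Things in the scene. Friction and masses are not known exactly. Their poses are not given: they have to be found in the camera images.
- board: Opening board fixed to the counter: rigid white plastic plate 380 (x) x 200 (y) x 5 mm thick. Origin: centre of its underside, on the counter. Its x axis runs from the end where the tall carton stands towards the steel stop; z up. The dark painted outline lies in front of the stop: near line at x = -60 mm, side lines at y = +70 and -70 mm, fourth side the stop's face.
- stop_face (a point): Middle of the face of the steel stop bar that looks towards the carton, at board x = +145 mm, 17.5 mm above the counter. The bar is fixed across the board, 160 mm wide (y), 20 mm thick, its top 30 mm above the counter.
- carton: The tall wafer carton: closed rigid cardboard box, loose, 50 (x) x 80 (y) x 180 mm (z), 0.18 to 0.35 kg, evenly spread. Origin: centre of its foot. It starts standing on the board 7 to 30 mm short of the near line, within 3.5 degrees and 8 mm of the board's axis. Its x axis points to the outline; the face at x = -25 mm bears a round pale window. It falls by itself once it leans over 16 degrees.
- carton_centre (a point): Centre of the tall carton's volume (90 mm above its foot).
- carton_top (a point): Centre of the tall carton's 50 x 80 mm top end. After a clean fall it lies 20 to 60 mm short of the stop.
- carton_foot (a point): Centre of the tall carton's 50 x 80 mm foot end; after the fall this end still sticks out over the near line.
- carton_window (a point): Centre of the round window on the tall carton's face, 105 mm above its foot; 55 mm above the counter when the carton lies with the window up.
- small_carton: Bystander beside the board: the squat carton, cardboard, 50 x 75 x 95 mm, standing; origin: centre of its underside.
- sauce: Bystander beside the board: sauce bottle, white plastic with black cap, 62 mm wide, 170 mm tall, standing; origin: centre of its underside.
- coin_jar: Bystander beside the board: glass coin jar with steel lid, 72 mm wide, 105 mm tall, standing; origin: centre of its underside.
- paper_cup: Bystander beside the board: empty paper cup, 76 mm wide at the rim, 75 mm tall, standing; origin: centre of its underside.
- topping_tub: Bystander beside the board: round lidded topping tub, 80 mm wide, 70 mm tall, standing; origin: centre of its underside.
Things that resemble listed ones, but are neither listed nor needed, are in the scene too. What is shaped like the carton but blue or turquoise is not meant.

How it is judged:
By the outcome, as a careful person would: the job done as asked, in the order asked, and still so for the second after the job is handed in, with the robot touching nothing.
It also fails if it takes over 42 s, if anything falls off the work surface, if the arm or the gripper's body presses on something with over 40 N, if the wrist force passes 120 N, or if a joint passes its speed limit or range.

## Working session

There is one attempt and no reset: what is moved stays moved. The work goes in short steps, Python scripts to look and compute and a tool call to move; the robot and the scene stay as the last step left them, time stands still between calls to the robot, and variables do not carry over. Pictures are saved under pics/ and viewed, and the job is handed in when it is done.

Besides the shell and the picture viewer there is one more tool, called after "Request:" as name([rows], argument=value, ...), one row to a line, values as JSON. step_arm: Moves the arm, as the interface text tells. Its arguments: {"type":"object","properties":{"plan":{"type":"array","items":{"type":"object","properties":{"grip":{"type":"number"},"slide":{"type":"array","items":{"type":"number"}},"spin":{"type":"number"}}}},"force":{"type":"number"}},"required":["plan"]}

```bash
mkdir -p pics; python3 - <<'E'
from station import get_obs, cams
import cv2
o=get_obs()
print({k:o[k] for k in('time_s','ee_pos','eef_rot','grip_width','force')})
for n in('side','top'):
    cv2.imwrite(f'pics/{n}0.png',cams.camera(n)); c=cams.calibration(n); print(n,c)
E
```

```text
{'time_s': 0.0, 'ee_pos': array([ 0.18942692, -0.51607305,  0.20487795]), 'eef_rot': array([-1.57077672e+00,  1.15680308e-03, -1.21897608e+00]), 'grip_width': 0.09386364580494289, 'force': array([ 0.38830177,  0.0794481 , -0.14583345])}
side {'K': array([[511.65599959,   0.        , 314.52230198],
       [  0.        , 511.65599959, 231.88121193],
       [  0.        ,   0.        ,   1.        ]]), 'T': array([[-0.80537874,  0.39228148, -0.44438759,  0.10890956],
       [-0.59264652, -0.51818163,  0.61665055,  0.62764955],
       [ 0.01162711,  0.760002  ,  0.64981672,  0.83850524],
       [ 0.        ,  0.        ,  0.        ,  1.        ]])}
top {'K': array([[564.37622326,   0.        , 315.5617732 ],
       [  0.        , 564.37622326, 237.68388544],
       [  0.        ,   0.        ,   1.        ]]), 'T': array([[ 0.05287055,  0.97573722, -0.21246547,  0.32920099],
       [-0.9985997 ,  0.05126978, -0.01304059, -0.0291578 ],
       [-0.00183113,  0.21285741,  0.97708156,  1.34212479],
       [ 0.        ,  0.        ,  0.        ,  1.        ]])}
```

View pics/side0.png

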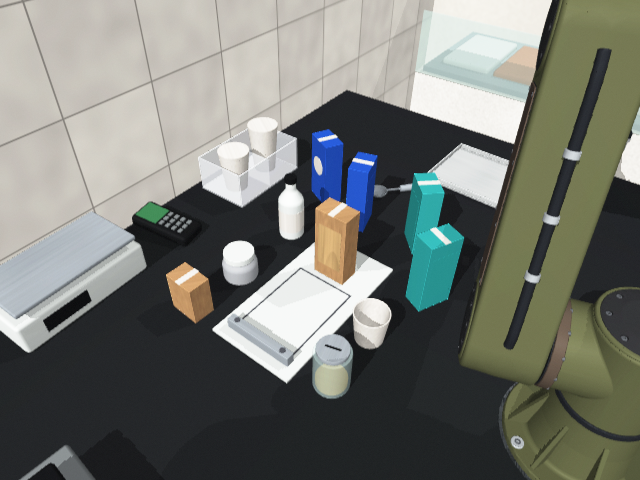

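View pics/top0.png

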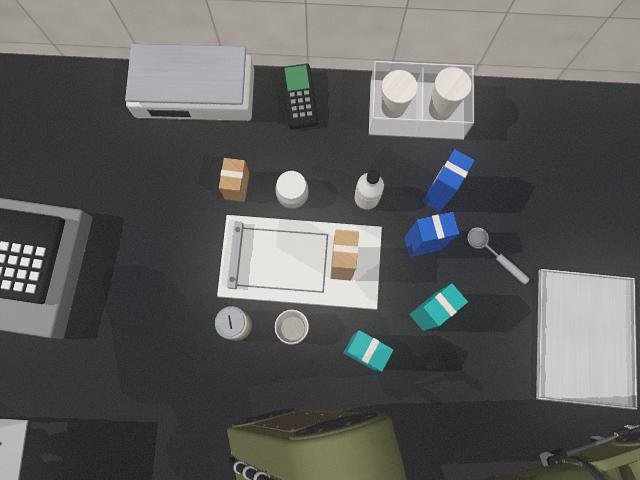

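Top view: the tall brown carton is at (345,255) on the white board (side view (336,240)). The steel stop is at (236,255) and the outline spans columns 240–327. Things it could be confused with (top view pixels):
- small brown carton (234,179)
- blue cartons (450,180) and (432,234)
- turquoise cartons (439,307) and (369,351)

I choose the brown one standing on the board. The arm will push towards image left, which is world +y.

```bash
cat > h.py <<'E'
import numpy as np, cv2
from station import get_obs, cams
def ray(n,uv):
    c=cams.calibration(n);K,T=c['K'],c['T']
    u,v=uv; d=np.array([(u-K[0,2])/K[0,0],-(v-K[1,2])/K[1,1],-1.])
    return T[:3,3],T[:3,:3]@d
def onz(n,uv,z):
    p,d=ray(n,uv); return p+d*(z-p[2])/d[2]
def proj(n,P):
    c=cams.calibration(n);K,T=c['K'],c['T']
    q=T[:3,:3].T@(np.array(P)-T[:3,3]); return np.array([K[0,0]*q[0]/-q[2]+K[0,2],K[1,1]*-q[1]/-q[2]+K[1,2]])
E
python3 - <<'E'
from h import *
t=cv2.imread('pics/top0.png');s=cv2.imread('pics/side0.png')
def biggest(m,roi):
    x0,y0,x1,y1=roi;z=np.zeros_like(m);z[y0:y1,x0:x1]=m[y0:y1,x0:x1]
    cs,_=cv2.findContours(z,cv2.RETR_EXTERNAL,cv2.CHAIN_APPROX_NONE);return max(cs,key=cv2.contourArea)
for n,im,roi in(('top',t,(200,205,400,320)),('side',s,(205,190,400,390))):
    h=cv2.cvtColor(im,cv2.COLOR_BGR2HSV)
    w=((h[...,2]>100)&(h[...,1]<60)).astype('uint8')*255
    br=((h[...,0]>5)&(h[...,0]<25)&(h[...,1]>70)&(h[...,2]>60)).astype('uint8')*255
    b=br.copy(); c=biggest(b,roi); print(n,'carton bbox',cv2.boundingRect(c),cv2.minAreaRect(c),cv2.approxPolyDP(c,3,True)[:,0].tolist())
    c=biggest(w|br,roi); print('board',cv2.approxPolyDP(cv2.convexHull(c),4,True)[:,0].tolist())
    if n=='top':
        q=cv2.boxPoints(cv2.minAreaRect(c)); print(q)
        for a in cv2.approxPolyDP(cv2.convexHull(c),4,True)[:,0]: print(a,onz('top',a,.005))
cv2.imwrite('pics/tc.png',cv2.resize(t[205:320,200:400],None,fx=4,fy=4,interpolation=cv2.INTER_CUBIC))
cv2.imwrite('pics/sc.png',cv2.resize(s[190:390,205:405],None,fx=3,fy=3,interpolation=cv2.INTER_CUBIC))
E
```

```text
top carton bbox (331, 252, 26, 28) ((343.5279235839844, 265.609130859375), (24.50898551940918, 26.931385040283203), 4.085616588592529) [[333, 252], [331, 278], [350, 279], [356, 253]]
board [[226, 215], [381, 226], [376, 309], [217, 296]]
[[216.38268 296.81967]
 [222.96489 213.44461]
 [383.38605 226.10947]
 [376.80383 309.48453]]
[226 215] [0.66518647 0.21054174 0.005     ]
[381 226] [ 0.65739899 -0.16891045  0.005     ]
[376 309] [ 0.455474   -0.16281582  0.005     ]
[217 296] [0.46630761 0.21468522 0.005     ]
side carton bbox (315, 198, 45, 87) ((334.9010009765625, 240.88577270507812), (44.38690948486328, 84.99773406982422), 4.085616588592529) [[328, 198], [315, 208], [315, 269], [342, 284], [354, 272], [359, 212], [346, 206], [332, 218], [327, 213], [340, 202]]
board [[330, 197], [359, 211], [392, 269], [391, 316], [382, 342], [347, 389], [286, 383], [212, 330]]
```

View pics/tc.png

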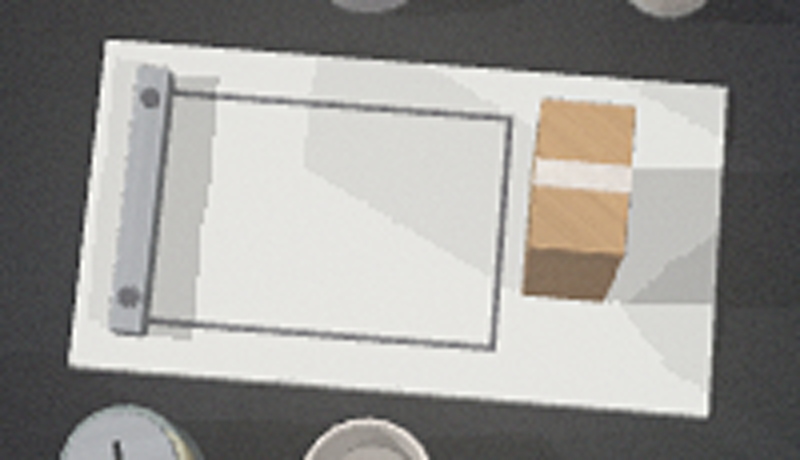

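View pics/sc.png

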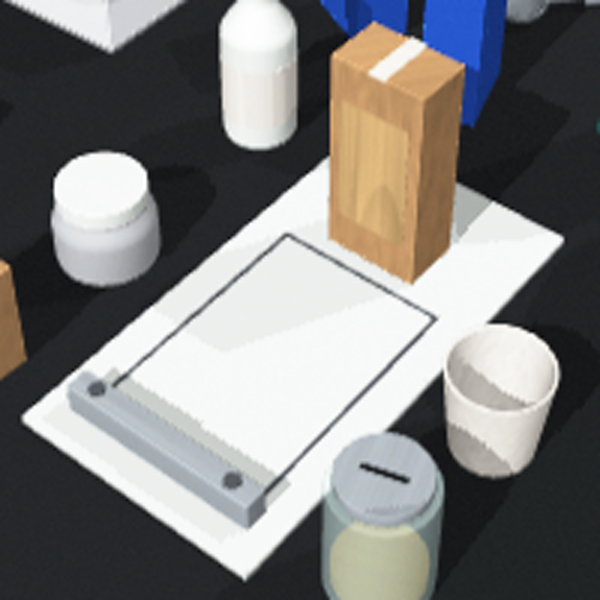

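The crops confirm the choice: a brown carton with a white tape strip on top, standing just short of the near line, and the printed side faces the stop. Next I compute the board frame and the carton pose.

```bash
python3 - <<'E'
from h import *
cr=lambda a:(200+(a[0]+.5)/4-.5,205+(a[1]+.5)/4-.5)
P=[onz('top',cr(a),.005)[:2] for a in((105,41),(727,87),(709,415),(70,365))]
P=np.array(P);print(P.round(4),[np.linalg.norm(P[i]-P[i-1]).round(4) for i in range(4)])
c=P.mean(0);ex=(P[0]+P[3]-P[1]-P[2]);ex/=np.linalg.norm(ex);ey2=(P[3]+P[2]-P[0]-P[1])
# board y = z x ex
ey=np.array([-ex[1],ex[0]]);print('c',c,'ex',ex,'yaw',np.degrees(np.arctan2(ex[1],ex[0])))
tob=lambda p:np.array([(p[:2]-c)@ex,(p[:2]-c)@ey])
for a in((511,118),(493,350)):print('near line',tob(onz('top',cr(a),.005)))
for a in((172,72),(149,333)):print('stop face top edge',tob(onz('top',cr(a),.03)))
Q=np.array([onz('top',cr(a),.185)[:2] for a in((542,99),(636,104),(625,251),(528,247))])
print([np.linalg.norm(Q[i]-Q[i-1]).round(4) for i in range(4)],Q.mean(0),tob(Q.mean(0)))
d=Q[3]+Q[0]-Q[1]-Q[2];e=Q[0]+Q[1]-Q[2]-Q[3]
print('carton x dir',np.degrees(np.arctan2(d[1],d[0])),'y dir -90:',np.degrees(np.arctan2(e[1],e[0]))+90)
for a in Q:print(tob(a))
# side check: top corners
for q in Q: print(q,proj('side',[*q,.185]))
for n,uv,z in(('sauce cap',(373,176),.17),('blue2 top',(440,225),.19),('turq2',(445,299),.19),('turq1',(372,349),.19),('cup',(292,320),.075),('tub',(292,183),.07),('blue1',(458,168),.19),('jar',(233,321),.105)): print(n,onz('top',uv,z).round(3))
E
```

```text
[[ 0.6655  0.2109]
 [ 0.6565 -0.1698]
 [ 0.4571 -0.1648]
 [ 0.4666  0.2144]] [np.float64(0.1989), np.float64(0.3808), np.float64(0.1995), np.float64(0.3794)]
c [0.56141604 0.02265214] ex [0.02439423 0.99970242] yaw 88.6021751592404
near line [-0.06044106 -0.07037323]
near line [-0.06005925  0.0712383 ]
stop face top edge [ 0.14394748 -0.07729876]
stop face top edge [0.14092406 0.07976445]
[np.float64(0.0792), np.float64(0.0495), np.float64(0.0785), np.float64(0.0503)] [ 0.56139326 -0.07701336] [-0.0996364  -0.00240849]
carton x dir 90.25370721862811 y dir -90: 87.64092504991518
[-0.07555871 -0.04129215]
[-0.12503741 -0.04239475]
[-0.12412471  0.03613933]
[-0.07382476  0.03791361]
[ 0.6008527  -0.05389138] [314.57711642 208.07859902]
[ 0.60074798 -0.10338225] [328.33253699 196.76687259]
[ 0.52225954 -0.10055405] [358.58754616 211.15839818]
[ 0.52171281 -0.05022578] [345.27760744 223.63763763]
sauce cap [ 0.728 -0.131  0.17 ]
blue2 top [ 0.621 -0.273  0.19 ]
turq2 [ 0.466 -0.284  0.19 ]
turq1 [ 0.358 -0.139  0.19 ]
cup [0.415 0.03  0.075]
tub [0.735 0.05  0.07 ]
blue1 [ 0.749 -0.311  0.19 ]
jar [0.404 0.157 0.105]
```

Request:
step_arm([
  {"grip": 0.1,"spin": -6.84,"slide": [0,-0.005,0]},
  {"grip": 0.1,"spin": -6.84,"slide": [0,-0.005,0]},
  {"grip": 0.1,"spin": -6.84,"slide": [0,-0.005,0]},
  {"grip": 0.1,"spin": -6.84,"slide": [0,-0.005,0]},
  {"grip": 0.1,"spin": -6.84,"slide": [0,-0.005,0]},
  {"grip": 0.1,"spin": -6.84,"slide": [0,-0.005,0]},
  {"grip": 0.1,"spin": -6.84,"slide": [0,-0.005,0]},
  {"grip": 0.1,"spin": -6.84,"slide": [0,-0.005,0]},
  {"grip": 0.1,"spin": -6.84,"slide": [0,-0.005,0]},
  {"grip": 0.1,"spin": -6.84,"slide": [0,-0.005,0]},
  {"grip": 0.1,"slide": [0,0,0]},
  {"grip": 0.1,"slide": [0,0,0]},
])

```text
schema error: expected keys grip, slide, spin
```

Request:
step_arm([
  {"grip": 0.1,"spin": -6.84,"slide": [0,-0.005,0]},
  {"grip": 0.1,"spin": -6.84,"slide": [0,-0.005,0]},
  {"grip": 0.1,"spin": -6.84,"slide": [0,-0.005,0]},
  {"grip": 0.1,"spin": -6.84,"slide": [0,-0.005,0]},
  {"grip": 0.1,"spin": -6.84,"slide": [0,-0.005,0]},
  {"grip": 0.1,"spin": -6.84,"slide": [0,-0.005,0]},
  {"grip": 0.1,"spin": -6.84,"slide": [0,-0.005,0]},
  {"grip": 0.1,"spin": -6.84,"slide": [0,-0.005,0]},
  {"grip": 0.1,"spin": -6.84,"slide": [0,-0.005,0]},
  {"grip": 0.1,"spin": -6.84,"slide": [0,-0.005,0]},
  {"grip": 0.1,"spin": 0,"slide": [0,0,0]},
  {"grip": 0.1,"spin": 0,"slide": [0,0,0]},
])

```text
time_s: 1.1
ee_pos: [0.1895, -0.5163, 0.2552]
eef_rot: [-1.571, 0.0, -0.029]
force: [0.4, -0.1, -0.1]
grip_width: 0.0425
```

Request:
step_arm([
  {"grip": 0.1,"spin": -0.5,"slide": [0.02,0,0.0217]},
  {"grip": 0.1,"spin": 0,"slide": [0.02,0,0.0217]},
  {"grip": 0.1,"spin": 0,"slide": [0.02,0,0.0217]},
  {"grip": 0.1,"spin": 0,"slide": [0.02,0,0.0217]},
  {"grip": 0.1,"spin": 0,"slide": [0.02,0,0.0217]},
  {"grip": 0.1,"spin": 0,"slide": [0.02,0,0.0217]},
  {"grip": 0.1,"spin": 0,"slide": [0.02,0,0.0217]},
  {"grip": 0.1,"spin": 0,"slide": [0.02,0,0.0217]},
  {"grip": 0.1,"spin": 0,"slide": [0.02,0,0.0217]},
  {"grip": 0.1,"spin": 0,"slide": [0.02,0,0.0217]},
  {"grip": 0.1,"spin": 0,"slide": [0.02,0,0.0217]},
  {"grip": 0.1,"spin": 0,"slide": [0.02,0,0.0217]},
  {"grip": 0.1,"spin": 0,"slide": [0.02,0,0.0217]},
  {"grip": 0.1,"spin": 0,"slide": [0.02,0,0.0217]},
  {"grip": 0.1,"spin": 0,"slide": [0.02,0,0.0217]},
  {"grip": 0.1,"spin": 0,"slide": [0.02,0,0.0217]},
  {"grip": 0.1,"spin": 0,"slide": [0.02,0,0.0217]},
  {"grip": 0.1,"spin": 0,"slide": [0.02,0,0.0217]},
  {"grip": 0.1,"spin": 0,"slide": [0,0,0]},
  {"grip": 0.1,"spin": 0,"slide": [0,0,0]},
])

```text
time_s: 2.77
ee_pos: [0.5564, -0.1309, 0.2544]
eef_rot: [-1.57, 0.001, -0.018]
force: [-0.1, 0.1, -0.4]
grip_width: 0.0423
```

```bash
python3 - <<'E'
from h import *
o=get_obs();print(o['ee_pos'],np.degrees(o['eef_rot']),o['qpos'].round(2))
cv2.imwrite('pics/s1.png',cams.camera('side'))
E
```

```text
[ 0.55637261 -0.13088962  0.25443794] [-8.99787846e+01  8.35778874e-02 -1.03843929e+00] [-0.3   0.32  1.38 -0.    1.44 -0.28]
```

View pics/s1.png

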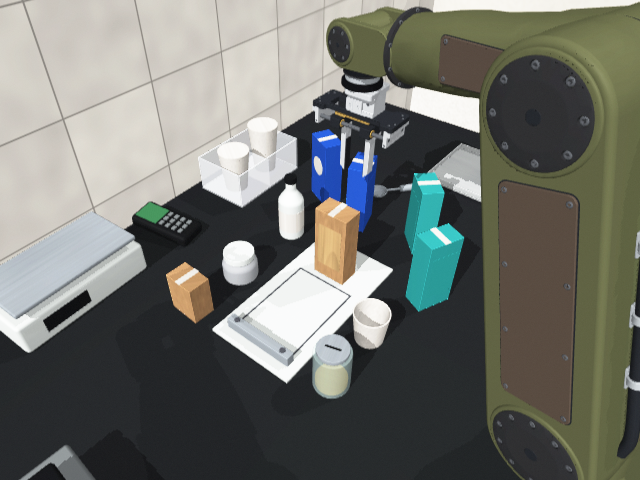

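The hand hangs behind the carton (fingertips around (355,165)) and nothing has been disturbed. Now I lower it.

Request:
step_arm([
  {"grip": 0.1,"spin": 0,"slide": [0.004,0.0,-0.004]},
  {"grip": 0.1,"spin": 0,"slide": [0,0.0235,0]},
  {"grip": 0.1,"spin": 0,"slide": [0,0.0235,0]},
  {"grip": 0.1,"spin": 0,"slide": [0,0.0235,0]},
  {"grip": 0.1,"spin": 0,"slide": [0,0.0235,0]},
  {"grip": 0.1,"spin": 0,"slide": [0,0,0]},
  {"grip": 0.1,"spin": 0,"slide": [0,0,0]},
])

```text
time_s: 3.4
ee_pos: [0.5596, -0.1368, 0.1614]
eef_rot: [-1.57, 0.001, -0.018]
force: [-0.2, -0.1, -0.7]
grip_width: 0.042
```

Request:
step_arm([
  {"grip": 0.1,"spin": 0,"slide": [0,0,0.008]},
  {"grip": 0.1,"spin": 0,"slide": [0,0,0.008]},
  {"grip": 0.1,"spin": 0,"slide": [0,0,0.005]},
  {"grip": 0.1,"spin": 0,"slide": [0,0,0.005]},
  {"grip": 0.1,"spin": 0,"slide": [0,0,0.005]},
  {"grip": 0.1,"spin": 0,"slide": [0,0,0.004]},
  {"grip": 0.1,"spin": 0,"slide": [0,0,0]},
])

```text
time_s: 3.98
ee_pos: [0.5607, -0.1001, 0.1616]
eef_rot: [-1.571, -0.0, -0.016]
force: [0.2, -0.6, -0.5]
grip_width: 0.0426
```

```bash
python3 - <<'E'
from h import *
o=get_obs();print(o['ee_pos'],np.degrees(o['eef_rot']),o['force'])
s=cams.camera('side')
cv2.imwrite('pics/s2.png',cv2.resize(s[60:360,200:500],None,fx=2,fy=2))
E
```

```text
[ 0.56065541 -0.10012759  0.16161802] [-8.99966313e+01 -9.67551050e-03 -9.02192376e-01] [ 0.20758725 -0.60164862 -0.4564639 ]
```

View pics/s2.png

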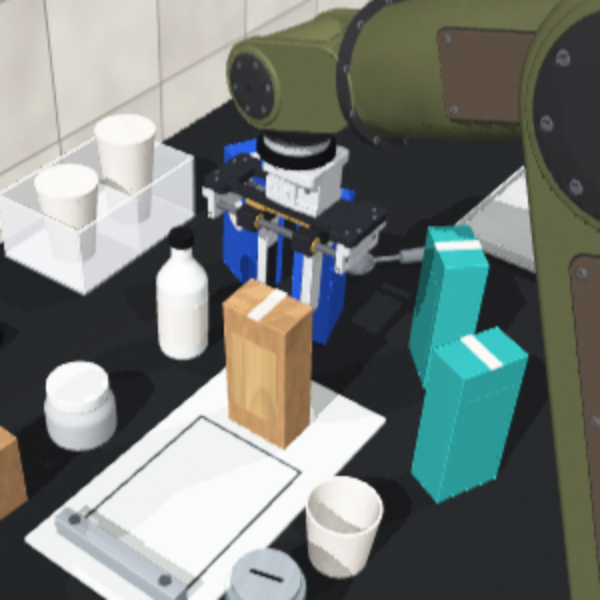

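The carton is in contact with both fingers and leaning slightly. I keep pushing.

Request:
step_arm([
  {"grip": 0.1,"spin": 0,"slide": [0,0,0.005]},
  {"grip": 0.1,"spin": 0,"slide": [0,0,0.005]},
  {"grip": 0.1,"spin": 0,"slide": [0,0,0.005]},
  {"grip": 0.1,"spin": 0,"slide": [0,0,0.005]},
  {"grip": 0.1,"spin": 0,"slide": [0,0,0.005]},
])

```text
time_s: 4.45
ee_pos: [0.561, -0.0754, 0.1614]
eef_rot: [-1.571, 0.0, -0.016]
force: [-0.1, -0.4, 0.1]
grip_width: 0.0421
```

```bash
python3 - <<'E'
from h import *
o=get_obs();print(o['ee_pos'],np.degrees(o['eef_rot']),o['force'])
s=cams.camera('side')
cv2.imwrite('pics/s3.png',cv2.resize(s[60:360,200:500],None,fx=2,fy=2))
E
```

```text
[ 0.5609921  -0.07535359  0.16141031] [-8.99968979e+01  4.37445712e-03 -9.39231355e-01] [-0.10330497 -0.41930914  0.10997126]
```

View pics/s3.png

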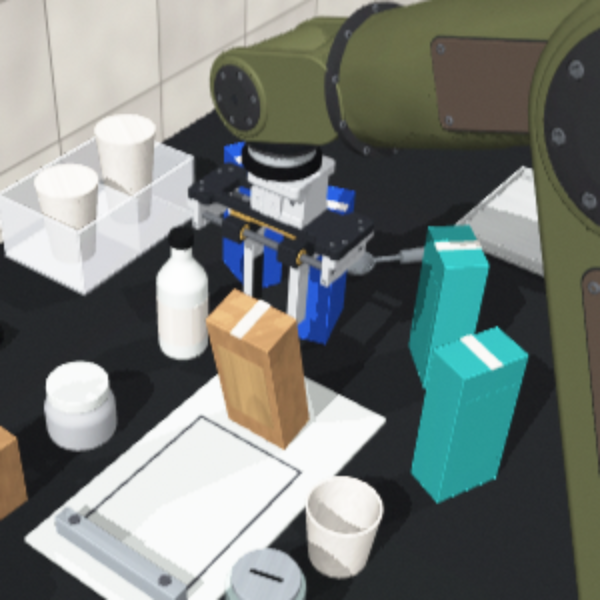

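It is tipping cleanly, with the foot edge staying put. I push on past the balance point.

Request:
step_arm([
  {"grip": 0.1,"spin": 0,"slide": [0,0,0.005]},
  {"grip": 0.1,"spin": 0,"slide": [0,0,0.005]},
  {"grip": 0.1,"spin": 0,"slide": [0,0,0.004]},
  {"grip": 0.1,"spin": 0,"slide": [0,0,0.003]},
  {"grip": 0.1,"spin": 0,"slide": [0,0,0.003]},
  {"grip": 0.1,"spin": 0,"slide": [0,0,0]},
  {"grip": 0.1,"spin": 0,"slide": [0,0,0]},
  {"grip": 0.1,"spin": 0,"slide": [0,0,0]},
  {"grip": 0.1,"spin": 0,"slide": [0,0,0]},
])

```text
time_s: 5.25
ee_pos: [0.5613, -0.0561, 0.1614]
eef_rot: [-1.571, 0.0, -0.017]
force: [0.4, -0.7, -0.0]
grip_width: 0.0425
```

```bash
python3 - <<'E'
from h import *
o=get_obs();print(o['ee_pos'],np.degrees(o['eef_rot']),o['force'])
s=cams.camera('side')
cv2.imwrite('pics/s4.png',cv2.resize(s[60:360,200:500],None,fx=2,fy=2))
E
```

```text
[ 0.56131134 -0.05611433  0.16143103] [-9.00003896e+01  3.88551463e-03 -9.54616403e-01] [ 0.39189313 -0.72834069 -0.04884374]
```

View pics/s4.png

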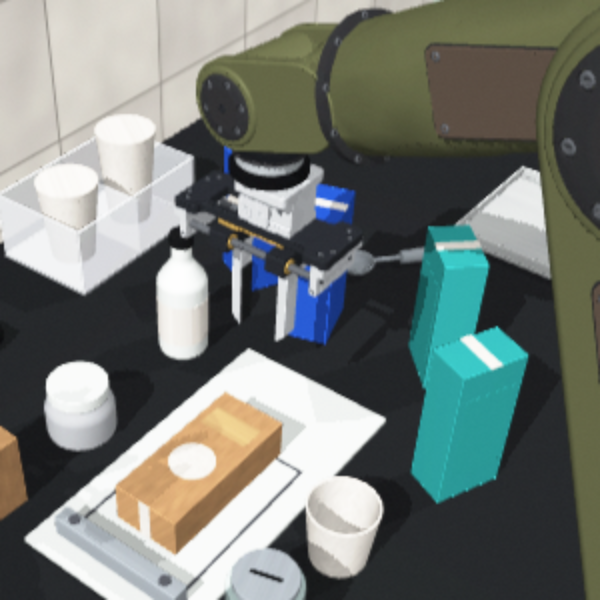

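It fell flat with the round window up (crop (192,460)), inside the side lines and short of the stop. I back off, then measure.

Request:
step_arm([
  {"grip": 0.1,"spin": 0,"slide": [0,0,-0.02]},
  {"grip": 0.1,"spin": 0,"slide": [0,0,-0.02]},
  {"grip": 0.1,"spin": 0,"slide": [0,0,-0.02]},
  {"grip": 0.1,"spin": 0,"slide": [0,0,-0.01]},
  {"grip": 0.1,"spin": 0,"slide": [0,0,0]},
])

```text
time_s: 5.72
ee_pos: [0.56, -0.1275, 0.1614]
eef_rot: [-1.571, 0.0, -0.019]
force: [-0.1, 0.2, 0.5]
grip_width: 0.0425
```

```bash
python3 - <<'E'
from h import *
o=get_obs();print(o['ee_pos'],np.degrees(o['eef_rot']),o['force'])
t=cams.camera('top');s=cams.camera('side')
cv2.imwrite('pics/t5f.png',t);cv2.imwrite('pics/s5f.png',s)
cv2.imwrite('pics/t5.png',cv2.resize(t[205:320,200:400],None,fx=4,fy=4,interpolation=cv2.INTER_CUBIC))
cv2.imwrite('pics/s5.png',cv2.resize(s[190:390,205:405],None,fx=3,fy=3,interpolation=cv2.INTER_CUBIC))
E
```

```text
[ 0.56004718 -0.12752505  0.16135428] [-9.00079088e+01  3.32976463e-03 -1.06243792e+00] [-0.13372751  0.19557218  0.45421435]
```

View pics/t5.png

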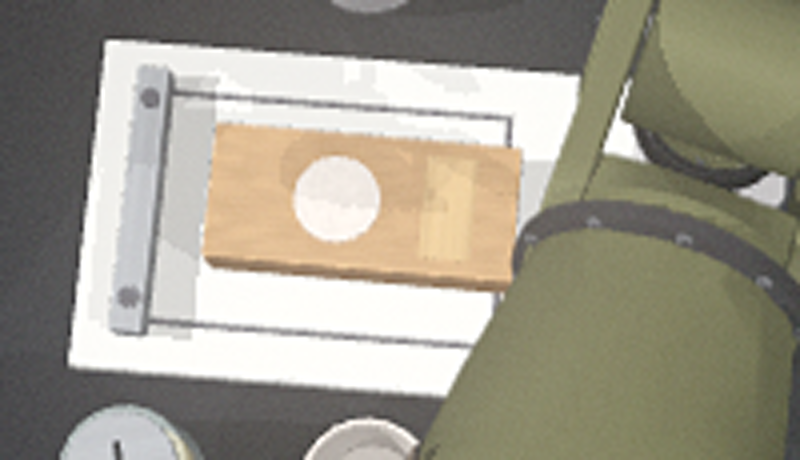

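View pics/s5.png

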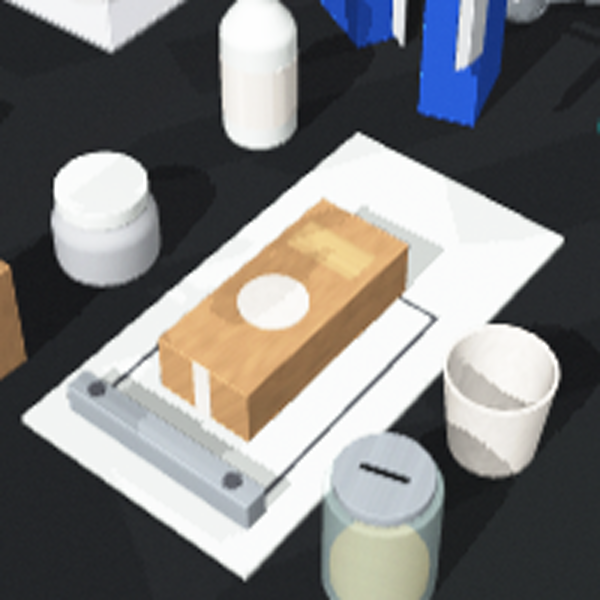

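```bash
cat >> h.py <<'E'
cr=lambda a:(200+(a[0]+.5)/4-.5,205+(a[1]+.5)/4-.5)
sr=lambda a:(205+(a[0]+.5)/3-.5,190+(a[1]+.5)/3-.5)
c=np.array([.56142,.02265]);ex=np.array([.02439,.9997]);ey=np.array([-.9997,.02439])
tob=lambda p:np.array([(p[:2]-c)@ex,(p[:2]-c)@ey])
E
python3 - <<'E'
from h import *
for f,l,pts in((cr,'top',((218,124),(522,150),(513,276),(205,256))),(sr,'side',((160,342),(323,200),(408,243),(249,398)))):
    for a in pts: 
        p=onz(l,f(a),.055);print(l,a,p[:2].round(4),tob(p).round(4))
print('window',tob(onz('top',cr((337,199)),.055)),tob(onz('side',sr((272,300)),.055)))
print(c-.2*ex)
E
```

```text
top (218, 124) [0.6065 0.1316] [ 0.11   -0.0424]
top (522, 150) [ 0.6003 -0.0464] [-0.0681 -0.0405]
top (513, 276) [ 0.526  -0.0448] [-0.0683  0.0338]
top (205, 256) [0.5283 0.1332] [0.1097 0.0358]
side (160, 342) [0.6035 0.1329] [ 0.1112 -0.0394]
side (323, 200) [ 0.5989 -0.0453] [-0.067  -0.0391]
side (408, 243) [ 0.5229 -0.0459] [-0.0695  0.0368]
side (249, 398) [0.5255 0.1345] [0.111  0.0386]
window [ 0.03676191 -0.00334687] [ 0.03469833 -0.00465291]
[ 0.556542 -0.17729 ]
```

The carton's foot is at board x ≈ −69 mm and its top at +110.5 mm, so it needs about 34.5 mm of travel. Its y is centred to within about 3 mm, and both views and the 180×80 size agree. Next I lower behind the foot end.

Request:
step_arm([
  {"grip": 0.1,"spin": -0.3,"slide": [0.002,0.024,0]},
  {"grip": 0.1,"spin": 0,"slide": [0,0.024,0]},
  {"grip": 0.1,"spin": 0,"slide": [0,0.024,0]},
  {"grip": 0.1,"spin": 0,"slide": [0,0.024,0]},
  {"grip": 0.1,"spin": 0,"slide": [0,0.024,0]},
  {"grip": 0.1,"spin": 0,"slide": [0,0.02,0]},
  {"grip": 0.1,"spin": 0,"slide": [0,0,0]},
  {"grip": 0.1,"spin": 0,"slide": [0,0,0]},
])

```text
time_s: 6.48
ee_pos: [0.562, -0.125, 0.0213]
eef_rot: [-1.57, 0.001, -0.01]
force: [-0.7, -0.2, -0.1]
grip_width: 0.0422
```

Request:
step_arm([
  {"grip": 0.1,"spin": 0,"slide": [0,0,0.018]},
  {"grip": 0.1,"spin": 0,"slide": [0,0,0.018]},
  {"grip": 0.1,"spin": 0,"slide": [0,0,0.018]},
  {"grip": 0.1,"spin": 0,"slide": [0,0,0.008]},
  {"grip": 0.1,"spin": 0,"slide": [0,0,0.006]},
  {"grip": 0.1,"spin": 0,"slide": [0,0,0.004]},
  {"grip": 0.1,"spin": 0,"slide": [0,0,0.004]},
  {"grip": 0.1,"spin": 0,"slide": [0,0,0]},
])

```text
time_s: 7.15
ee_pos: [0.5633, -0.0499, 0.0218]
eef_rot: [-1.571, -0.001, -0.011]
force: [0.5, -0.3, -0.2]
grip_width: 0.042
```

```bash
python3 - <<'E'
from h import *
o=get_obs();print(o['ee_pos'],np.degrees(o['eef_rot']),o['force'])
s=cams.camera('side')
cv2.imwrite('pics/s6.png',cv2.resize(s[190:390,205:405],None,fx=3,fy=3,interpolation=cv2.INTER_CUBIC))
E
```

```text
[ 0.56326283 -0.04989343  0.02181752] [-9.00039183e+01 -3.24698317e-02 -6.45717618e-01] [ 0.48656452 -0.31921687 -0.16091842]
```

View pics/s6.png

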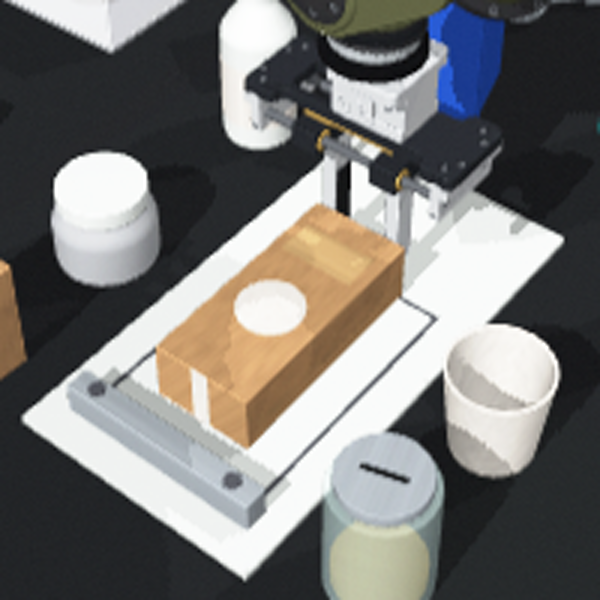

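The carton has been engaged and moved about 4 mm, with about 30 mm left.

Request:
step_arm([
  {"grip": 0.1,"spin": 0,"slide": [0,0,0.005]},
  {"grip": 0.1,"spin": 0,"slide": [0,0,0.005]},
  {"grip": 0.1,"spin": 0,"slide": [0,0,0.005]},
  {"grip": 0.1,"spin": 0,"slide": [0,0,0.005]},
  {"grip": 0.1,"spin": 0,"slide": [0,0,0.004]},
  {"grip": 0.1,"spin": 0,"slide": [0,0,0.002]},
  {"grip": 0.1,"spin": 0,"slide": [0,0,0]},
])

```text
time_s: 7.78
ee_pos: [0.5632, -0.0233, 0.0213]
eef_rot: [-1.571, 0.0, -0.011]
force: [-0.4, 0.2, 0.1]
grip_width: 0.0422
```

Request:
step_arm([
  {"grip": 0.1,"spin": 0,"slide": [0,0,0.0015]},
  {"grip": 0.1,"spin": 0,"slide": [0,0,0]},
])

```text
time_s: 7.95
ee_pos: [0.5632, -0.0223, 0.0213]
eef_rot: [-1.571, 0.0, -0.011]
force: [0.1, -0.3, -0.1]
grip_width: 0.0421
```

Request:
step_arm([
  {"grip": 0.1,"spin": 0,"slide": [0,0,0.0015]},
  {"grip": 0.1,"spin": 0,"slide": [0,0,0]},
])

```text
time_s: 8.12
ee_pos: [0.5632, -0.0219, 0.0214]
eef_rot: [-1.572, 0.001, -0.011]
force: [-0.9, -9.2, 1.6]
grip_width: 0.0422
```

It has met the stop (9 N). I square the hand to the board, press a little more, and look.

Request:
step_arm([
  {"grip": 0.1,"spin": 0.7,"slide": [0,0,0.0005]},
  {"grip": 0.1,"spin": 0,"slide": [0,0,0.0005]},
  {"grip": 0.1,"spin": 0,"slide": [0,0,0]},
])

```text
time_s: 8.37
ee_pos: [0.5626, -0.0219, 0.0213]
eef_rot: [-1.574, 0.002, -0.023]
force: [-5.7, -16.0, 3.5]
grip_width: 0.0423
```

```bash
python3 - <<'E'
from h import *
o=get_obs();print(o['ee_pos'],np.degrees(o['eef_rot']),o['force'],o['moment'])
s=cams.camera('side')
cv2.imwrite('pics/s7.png',cv2.resize(s[190:390,205:405],None,fx=3,fy=3,interpolation=cv2.INTER_CUBIC))
E
```

```text
[ 0.56263394 -0.02191018  0.02126442] [-90.16088103   0.1073699   -1.32383889] [ -5.70805351 -16.00541077   3.48934634] [-2.76472876  0.9322063   0.52449651]
```

View pics/s7.png

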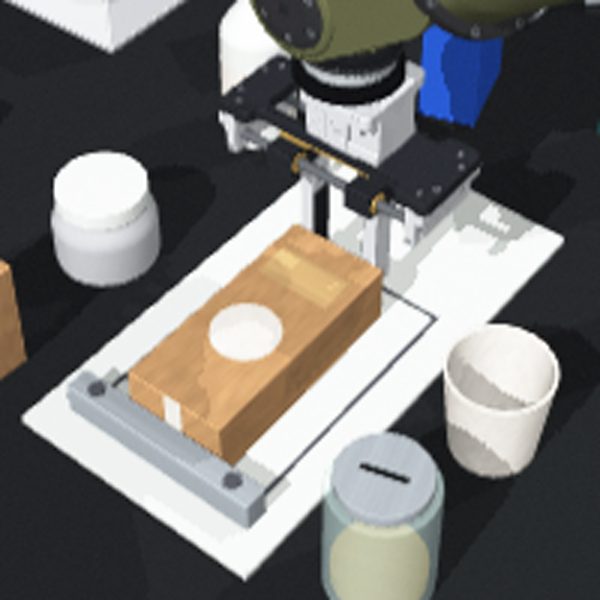

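The carton is against the stop. I back off and lift clear.

Request:
step_arm([
  {"grip": 0.1,"spin": 0,"slide": [0,0,-0.003]},
  {"grip": 0.1,"spin": 0,"slide": [0,0,-0.01]},
  {"grip": 0.1,"spin": 0,"slide": [0,0,-0.02]},
  {"grip": 0.1,"spin": 0,"slide": [0,0,-0.02]},
  {"grip": 0.1,"spin": 0,"slide": [0,0,-0.02]},
  {"grip": 0.1,"spin": 0,"slide": [0,0,-0.02]},
  {"grip": 0.1,"spin": 0,"slide": [0,-0.03,0]},
  {"grip": 0.1,"spin": 0,"slide": [0,-0.03,0]},
  {"grip": 0.1,"spin": 0,"slide": [0,-0.03,0]},
  {"grip": 0.1,"spin": 0,"slide": [0,-0.03,0]},
  {"grip": 0.1,"spin": 0,"slide": [0,-0.03,0]},
  {"grip": 0.1,"spin": 0,"slide": [0,-0.03,0]},
  {"grip": 0.1,"spin": 0,"slide": [0,-0.03,0]},
  {"grip": 0.1,"spin": 0,"slide": [0,-0.03,0]},
  {"grip": 0.1,"spin": 0,"slide": [0,0,0]},
])

```text
time_s: 9.67
ee_pos: [0.5626, -0.1137, 0.2677]
eef_rot: [-1.572, -0.009, -0.024]
force: [0.8, -0.6, 0.9]
grip_width: 0.0424
```

Request:
step_arm([
  {"grip": 0.1,"spin": 0,"slide": [-0.01,0,-0.03]},
  {"grip": 0.1,"spin": 0,"slide": [-0.01,0,-0.03]},
  {"grip": 0.1,"spin": 0,"slide": [-0.01,0,-0.03]},
  {"grip": 0.1,"spin": 0,"slide": [-0.01,0,-0.03]},
  {"grip": 0.1,"spin": 0,"slide": [-0.01,0,-0.03]},
  {"grip": 0.1,"spin": 0,"slide": [0,0,0]},
  {"grip": 0.1,"spin": 0,"slide": [0,0,0]},
])

```text
time_s: 10.25
ee_pos: [0.507, -0.2631, 0.2609]
eef_rot: [-1.57, 0.0, -0.026]
force: [0.0, -0.0, -0.4]
grip_width: 0.0425
```

```bash
python3 - <<'E'
from h import *
o=get_obs();print(o['time_s'],o['ee_pos'],o['force'])
t=cams.camera('top');s=cams.camera('side')
cv2.imwrite('pics/t8f.png',t);cv2.imwrite('pics/s8f.png',s)
cv2.imwrite('pics/t8.png',cv2.resize(t[205:320,200:400],None,fx=4,fy=4,interpolation=cv2.INTER_CUBIC))
cv2.imwrite('pics/s8.png',cv2.resize(s[190:390,205:405],None,fx=3,fy=3,interpolation=cv2.INTER_CUBIC))
E
```

```text
10.25 [ 0.50701188 -0.26309344  0.26093003] [ 0.02338703 -0.04048198 -0.43844386]
```

View pics/t8.png

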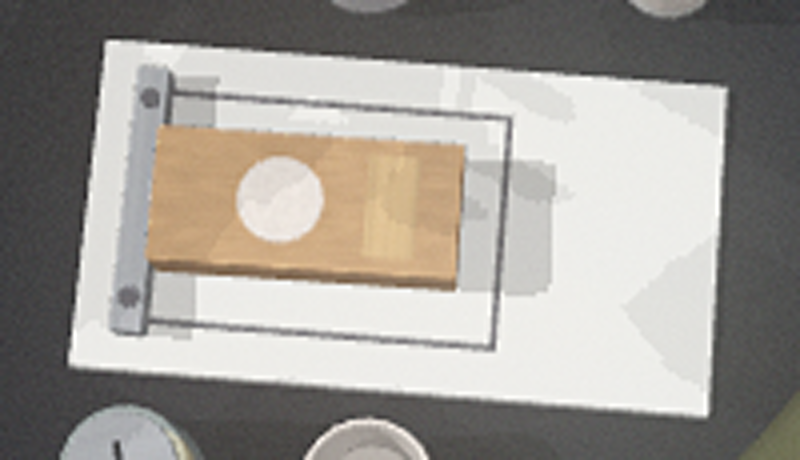

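View pics/s8.png

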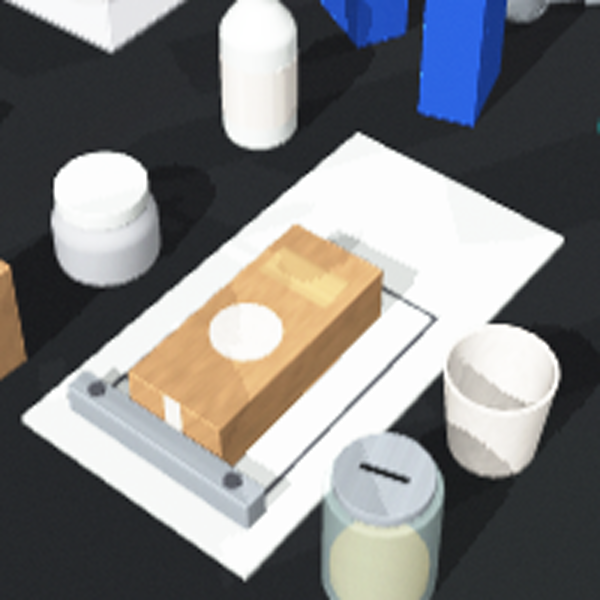

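View pics/s8f.png

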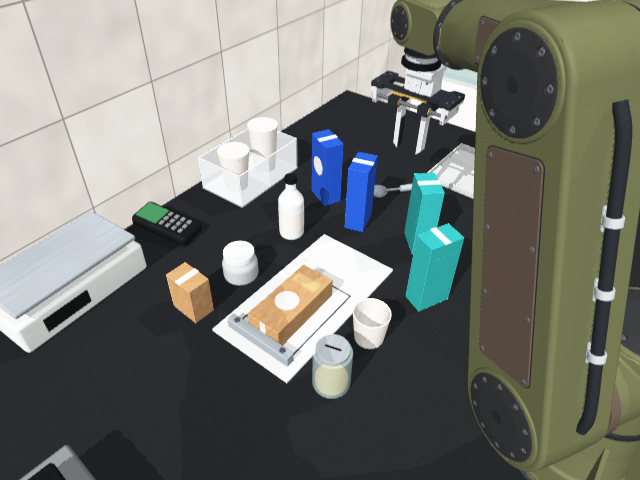

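```bash
python3 - <<'E'
from h import *
for f,l,pts in((cr,'top',((159,126),(465,145),(457,278),(148,261))),(sr,'side',((129,374),(297,225),(383,270),(220,430)))):
    Q=[tob(onz(l,f(a),.055)) for a in pts];print(l,np.round(Q,4).tolist())
    e=Q[0]-Q[1]+Q[3]-Q[2];print('yaw',np.degrees(np.arctan2(e[1],e[0])),'from ends',[np.degrees(np.arctan2(-(Q[i][0]-Q[j][0]),Q[i][1]-Q[j][1])) for i,j in((3,0),(2,1))])
print('stop',[tob(onz('side',sr(a),.03)).round(4) for a in((80,373),(250,508),(268,490))])
# precise: long edges of the top face via line fit on mask
t=cv2.imread('pics/t8f.png');h=cv2.cvtColor(t,cv2.COLOR_BGR2HSV)
m=((h[...,0]>5)&(h[...,0]<28)&(h[...,1]>50)&(h[...,2]>60))
cols=np.arange(243,310);top=[np.argmax(m[225:290,c]) +225 for c in cols];
vx,vy,x0,y0=cv2.fitLine(np.array(list(zip(cols,top)),np.float32),cv2.DIST_HUBER,0,.01,.01).ravel()
a,b=[tob(onz('top',(x0+s*vx,y0+s*vy),.055)) for s in(-30,30)];d=a-b if a[0]>b[0] else b-a
print('fit yaw',np.degrees(np.arctan2(d[1],d[0])))
E
```

```text
top [[0.1443, -0.0385], [-0.0348, -0.041], [-0.0362, 0.0374], [0.1422, 0.0412]]
yaw 1.004032200084582 from ends [np.float64(1.5175091271463048), np.float64(1.0537915464706806)]
side [[0.1445, -0.0365], [-0.0342, -0.0376], [-0.0364, 0.0387], [0.1423, 0.0408]]
yaw 0.5280960984302264 from ends [np.float64(1.6201785195583371), np.float64(1.6773620663879885)]
stop [array([ 0.1502, -0.0793]), array([0.1626, 0.0821]), array([0.1451, 0.0823])]
fit yaw 0.31387419698918895
```

```bash
python3 - <<'E'
from h import *
t=cv2.imread('pics/t8f.png').astype(float);h=cv2.cvtColor(t.astype('uint8'),cv2.COLOR_BGR2HSV)
g=cv2.GaussianBlur(t,(3,3),0)
def edge(ch,cols,r0,r1,z,sign):
    pts=[]
    for c in cols:
        d=sign*np.diff(ch[r0(c):r1(c),c]);k=int(d.argmax())
        if 0<k<len(d)-1:
            a,b,e=d[k-1:k+2];k=k+.5*(a-e)/(a-2*b+e+1e-9)
        p=tob(onz('top',(c,r0(c)+k+.5),z));pts.append(p)
    vx,vy,x,y=cv2.fitLine(np.array(pts,np.float32)*1000,cv2.DIST_HUBER,0,.01,.01).ravel()
    return round(float(np.degrees(np.arctan(vy/vx))),3),[round(float(x),1),round(float(y),1)]
blue=g[...,0];gray=g.mean(2)
L=lambda c,a,b,off:int(a+(b-a)*(c-226)/155+off)
print('board far',edge(gray,range(235,370),lambda c:L(c,215,226,-6),lambda c:L(c,215,226,7),.005,1))
print('board near',edge(gray,range(260,370),lambda c:L(c,296.5,308.8,-5),lambda c:L(c,296.5,308.8,7),.005,-1))
print('carton far',edge(blue,range(243,311),lambda c:int(236.5+(c-240)*.062-5),lambda c:int(236.5+(c-240)*.062+6),.055,-1))
print('carton bottom near (z=.005)',edge(blue,range(243,311),lambda c:int(272+(c-240)*.062-4),lambda c:int(272+(c-240)*.062+7),.005,1))
E
```

```text
board far (-0.104, [4.0, -100.4])
board near (-0.102, [-56.3, 100.7])
carton far (0.465, [46.8, -40.4])
carton bottom near (z=.005) (0.603, [38.0, 38.5])
```

The carton is fully inside the outline and seated, but about 0.6° skew: its +y corner lags by just under 1 mm. There is plenty of time, so I give one more square push, biased to the +y half of the foot end.

Request:
step_arm([
  {"grip": 0.1,"spin": 0,"slide": [0.008,0,0.03]},
  {"grip": 0.1,"spin": 0,"slide": [0.008,0,0.03]},
  {"grip": 0.1,"spin": 0,"slide": [0.008,0,0.03]},
  {"grip": 0.1,"spin": 0,"slide": [0.008,0,0.03]},
  {"grip": 0.1,"spin": 0,"slide": [0.008,0,0.03]},
  {"grip": 0.1,"spin": 0,"slide": [0,0,0]},
  {"grip": 0.1,"spin": 0,"slide": [0,0.03,0]},
  {"grip": 0.1,"spin": 0,"slide": [0,0.03,0]},
  {"grip": 0.1,"spin": 0,"slide": [0,0.03,0]},
  {"grip": 0.1,"spin": 0,"slide": [0,0.03,0]},
  {"grip": 0.1,"spin": 0,"slide": [0,0.03,0]},
  {"grip": 0.1,"spin": 0,"slide": [0,0.03,0]},
  {"grip": 0.1,"spin": 0,"slide": [0,0.03,0]},
  {"grip": 0.1,"spin": 0,"slide": [0,0.015,0]},
  {"grip": 0.1,"spin": 0,"slide": [0,0.015,0]},
  {"grip": 0.1,"spin": 0,"slide": [0,0,0]},
  {"grip": 0.1,"spin": 0,"slide": [0,0,0]},
])

```text
time_s: 11.77
ee_pos: [0.5511, -0.1121, 0.0213]
eef_rot: [-1.57, 0.001, -0.022]
force: [0.0, -0.3, 0.4]
grip_width: 0.0426
```

```bash
python3 -c "
from h import *
o=get_obs();print(o['ee_pos'],np.degrees(o['eef_rot']),o['force'],tob(o['ee_pos']))"
```

```text
[ 0.55107067 -0.1121057   0.02129437] [-8.99818910e+01  5.84340959e-02 -1.28829521e+00] [ 0.03880797 -0.34214165  0.38875071] [-0.13496769  0.00705954]
```

Request:
step_arm([
  {"grip": 0.1,"spin": 0.3,"slide": [0,0,0.02]},
  {"grip": 0.1,"spin": 0,"slide": [0,0,0.02]},
  {"grip": 0.1,"spin": 0,"slide": [0,0,0.02]},
  {"grip": 0.1,"spin": 0,"slide": [0,0,0.015]},
  {"grip": 0.1,"spin": 0,"slide": [0,0,0.008]},
  {"grip": 0.1,"spin": 0,"slide": [0,0,0.003]},
  {"grip": 0.1,"spin": 0,"slide": [0,0,0]},
  {"grip": 0.1,"spin": 0,"slide": [0,0,0]},
])

```text
time_s: 12.43
ee_pos: [0.5538, -0.0272, 0.0219]
eef_rot: [-1.571, -0.001, -0.029]
force: [0.4, -0.1, 0.3]
grip_width: 0.0425
```

Request:
step_arm([
  {"grip": 0.1,"spin": 0,"slide": [0,0,0.001]},
  {"grip": 0.1,"spin": 0,"slide": [0,0,0.001]},
  {"grip": 0.1,"spin": 0,"slide": [0,0,0]},
])

```text
time_s: 12.68
ee_pos: [0.5536, -0.0251, 0.0215]
eef_rot: [-1.571, 0.0, -0.029]
force: [0.7, -0.3, -0.0]
grip_width: 0.0425
```

Request:
step_arm([
  {"grip": 0.1,"spin": 0,"slide": [0,0,0.001]},
  {"grip": 0.1,"spin": 0,"slide": [0,0,0.001]},
  {"grip": 0.1,"spin": 0,"slide": [0,0,0]},
])

```text
time_s: 12.93
ee_pos: [0.5536, -0.0227, 0.0214]
eef_rot: [-1.571, 0.0, -0.029]
force: [-0.2, -0.3, 0.1]
grip_width: 0.0422
```

Request:
step_arm([
  {"grip": 0.1,"spin": 0,"slide": [0,0,0.001]},
  {"grip": 0.1,"spin": 0,"slide": [0,0,0]},
  {"grip": 0.1,"spin": 0,"slide": [0,0,0]},
])

```text
time_s: 13.18
ee_pos: [0.5535, -0.0221, 0.0214]
eef_rot: [-1.571, 0.001, -0.029]
force: [-2.6, -3.8, 1.3]
grip_width: 0.0425
```

Request:
step_arm([
  {"grip": 0.1,"spin": 0,"slide": [0,0,0.001]},
  {"grip": 0.1,"spin": 0,"slide": [0,0,0]},
  {"grip": 0.1,"spin": 0,"slide": [0,0,0]},
])

```text
time_s: 13.43
ee_pos: [0.5533, -0.0218, 0.0214]
eef_rot: [-1.572, 0.001, -0.028]
force: [-4.5, -11.2, 2.4]
grip_width: 0.0425
```

Request:
step_arm([
  {"grip": 0.1,"spin": 0,"slide": [0,0,-0.003]},
  {"grip": 0.1,"spin": 0,"slide": [0,0,-0.01]},
  {"grip": 0.1,"spin": 0,"slide": [0,0,-0.02]},
  {"grip": 0.1,"spin": 0,"slide": [0,0,-0.02]},
  {"grip": 0.1,"spin": 0,"slide": [0,0,-0.02]},
  {"grip": 0.1,"spin": 0,"slide": [0,0,-0.02]},
  {"grip": 0.1,"spin": 0,"slide": [0,-0.03,0]},
  {"grip": 0.1,"spin": 0,"slide": [0,-0.03,0]},
  {"grip": 0.1,"spin": 0,"slide": [0,-0.03,0]},
  {"grip": 0.1,"spin": 0,"slide": [0,-0.03,0]},
  {"grip": 0.1,"spin": 0,"slide": [0,-0.03,0]},
  {"grip": 0.1,"spin": 0,"slide": [0,-0.03,0]},
  {"grip": 0.1,"spin": 0,"slide": [0,-0.03,0]},
  {"grip": 0.1,"spin": 0,"slide": [0,-0.03,0]},
  {"grip": 0.1,"spin": 0,"slide": [0,0,0]},
])

```text
time_s: 14.68
ee_pos: [0.5525, -0.1144, 0.2677]
eef_rot: [-1.572, -0.009, -0.029]
force: [-0.2, -0.5, -0.2]
grip_width: 0.042
```

Request:
step_arm([
  {"grip": 0.1,"spin": 0,"slide": [-0.008,0,-0.03]},
  {"grip": 0.1,"spin": 0,"slide": [-0.008,0,-0.03]},
  {"grip": 0.1,"spin": 0,"slide": [-0.008,0,-0.03]},
  {"grip": 0.1,"spin": 0,"slide": [-0.008,0,-0.03]},
  {"grip": 0.1,"spin": 0,"slide": [-0.008,0,-0.03]},
  {"grip": 0.1,"spin": 0,"slide": [0,0,0]},
  {"grip": 0.1,"spin": 0,"slide": [0,0,0]},
  {"grip": 0.1,"spin": 0,"slide": [0,0,0]},
  {"grip": 0.1,"spin": 0,"slide": [0,0,0]},
])

```text
time_s: 15.43
ee_pos: [0.5071, -0.2617, 0.2614]
eef_rot: [-1.571, -0.0, -0.028]
force: [0.1, 0.2, 0.1]
grip_width: 0.0427
```

```bash
python3 - <<'E'
from h import *
o=get_obs();print(o['time_s'],o['ee_pos'],o['force'])
T=cams.camera('top');s=cams.camera('side')
cv2.imwrite('pics/t9f.png',T)
v=np.hstack([cv2.resize(T[205:320,200:400],(520,299),interpolation=cv2.INTER_CUBIC),cv2.resize(s[215:380,205:400],(280,299),interpolation=cv2.INTER_CUBIC)])
cv2.imwrite('pics/v9.png',v)
t=T.astype(float)
g=cv2.GaussianBlur(t,(3,3),0)
def edge(ch,cols,r0,r1,z,sign):
    pts=[]
    for c in cols:
        d=sign*np.diff(ch[r0(c):r1(c),c]);k=int(d.argmax())
        if 0<k<len(d)-1:
            a,b,e=d[k-1:k+2];k=k+.5*(a-e)/(a-2*b+e+1e-9)
        pts.append(tob(onz('top',(c,r0(c)+k+.5),z)))
    vx,vy,x,y=cv2.fitLine(np.array(pts,np.float32)*1000,cv2.DIST_HUBER,0,.01,.01).ravel()
    return round(float(np.degrees(np.arctan(vy/vx))),3),[round(float(x),1),round(float(y),1)]
blue=g[...,0]
print('carton far',edge(blue,range(243,311),lambda c:int(236.5+(c-240)*.062-5),lambda c:int(236.5+(c-240)*.062+6),.055,-1))
print('carton near',edge(blue,range(243,311),lambda c:int(272+(c-240)*.062-4),lambda c:int(272+(c-240)*.062+7),.005,1))
E
```

```text
15.4333 [ 0.50709896 -0.26170556  0.26135278] [0.11355385 0.16737029 0.1361946 ]
carton far (0.387, [70.0, -40.0])
carton near (0.414, [38.0, 38.8])
```

View pics/v9.png

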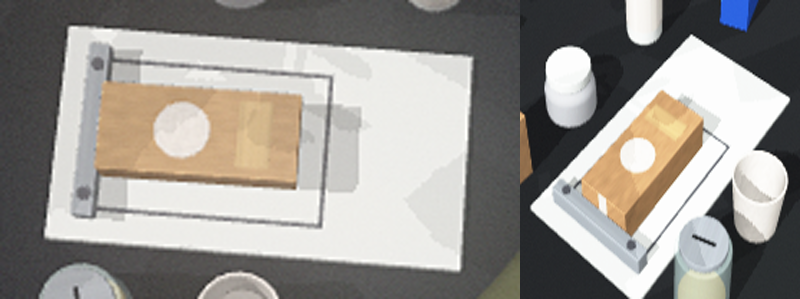

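View pics/t9f.png

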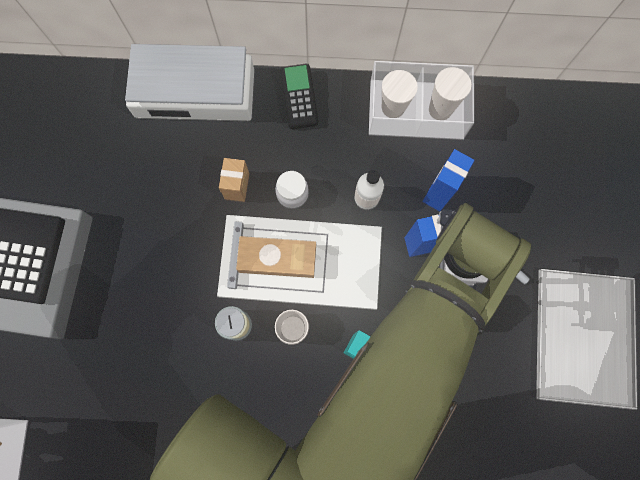

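The top end is flush at the stop (top view column ~238), the window is up at (270,255), the carton is wholly inside the outline, the bystanders have not moved and the hand is clear.

```bash
python3 -c "
from station import hand_in
print(hand_in())"
```

```text
the job is handed in; nothing more can be done
None
```

The tall carton was tipped over with both fingertips near its top and fell with the window up. It was then pushed by its foot end about 34 mm until it met the stop, and it was never grasped or lifted. I gave it a second light push to square it, peaking at about 11 N against about 16 N on the first, then withdrew the hand. The job was handed in at about 15.5 s of the 42 s allowed.

**Last checks:**
- **Inside the outline:** the carton's sides are near y = ±40 mm, against side lines at ±70 mm. Its foot end was last measured near x = −35 mm, against the near line at −60 mm.
- **Against the stop:** its top end sits at the stop face. In the final top view it still reads about 0.5° skew to the board edges. It read about 0.6 to 0.7° before the second push. That is close to what the cameras can resolve, so a gap of up to about 0.7 mm at one corner cannot be ruled out.
- **Stop position:** the stop face measured at about x = 141 to 144 mm in the top view, against the stated 145 mm. That is within calibration error, except at the low end, which is slightly outside it.
- **Other things:** the bystanders look unmoved by eye in the final pictures, and the force on the tool is back to about zero.

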